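# Stack a milk-line valve in its nest and hold it pressed for the screws

## Task

Build up the milk-line valve between the four posts of the oak nest, letting go of each part once it sits flat: the black body first, then the white spacer, then the steel disc with its hub up. Then press straight down on the disc's hub with a steady push of about 11 N, so that the sprung seat under the stack sinks about halfway and never to its stop, and keep pressing so that I can drive the rim screws: finish while still holding that push, do not let go or back off at the end. Leave everything else on the worktop where it is.

Things in the scene. Friction and masses are not known exactly. Their poses are not given: they have to be found in the camera images.
- nest: Fixed nest: pale oak block 110 x 110 x 24 mm; origin at the centre of its underside, x, y along its sides, z up. Four steel posts, 10 mm diameter, at x = +-23.3, y = +-23.3 mm, tops 100 mm above the worktop, last 8 mm tapered; a 52 mm part has 2 mm play all round. The 36 mm openings between posts face +-x and +-y: fingers holding a part by its rim must lie in two opposite openings.
- seat_top (a point): Centre of the top face of the nest's sprung round seat (aluminium, 46 mm diameter, on a green stem), on the nest's centre line between the posts; 40 mm above the worktop when not pressed. The body stands on it.
- seat (a joint): How far the sprung seat is pushed down, m: 0 at rest, 0.012 at its stop. The preloaded spring begins to sink at 5 N (the stack's own weight of 2 to 4 N does not move it) and takes 1.5 N more per mm: 6 mm down needs 14 N, the stack's weight included. To be held between 2.5 and 9.5 mm.
- valve_body: Black plastic valve body with two grey bands, upright cylinder 52 mm in diameter, 30 mm high, about 110 g; origin at the centre of its underside, z up. Goes in first, on the seat.
- spacer: White plastic spacer ring, 52 mm outside and 30 mm inside diameter, 18 mm high, about 50 g, lying flat; origin at the centre of its underside, z up. Goes in second, on the body.
- top_disc: Steel disc, 52 mm in diameter, 8 mm thick, with a steel hub 22 mm in diameter, 18 mm tall, on its upper face (26 mm in all), about 110 g; origin at the centre of its underside, z up through the hub. Can be picked by the hub. Goes in third, on the spacer; the hub's flat top is then 114 mm above the worktop, seat at rest.
- milk_jug: Bystander: stainless steel milk jug, 104 mm across, 150 mm high, with a handle; origin at the centre of its underside.
- bucket_lid: Bystander: blue plastic bucket lid, 230 mm across, 16 mm high, lying flat; origin at the centre of its underside.
- door_bolt: Bystander: steel door bolt, 175 mm long along its x, 36 mm wide, 47 mm high, lying on its backplate; origin at the centre of the backplate's underside.
- brush: Bystander: brush with a wooden handle lying along its x, 200 mm long, 42 mm wide; origin under its middle.
- mug: Bystander: blue ceramic mug, 80 mm across, 90 mm high; origin at the centre of its underside.
- screwdriver: Bystander: screwdriver with a red handle lying along its x, 200 mm long; origin under its middle.
Not all that is in view belongs to the job. What is shaped like the nest but orange or purple is not meant.

How it is judged:
On the way, in this order (a step that is already met when the one before it is completed fails the run):
1. the black body stands flat on the seat between the posts, let go (horizontal distance between valve_body and seat_top below 0.0045 m and z of valve_body in the frame of seat_top between -0.003 and 0.003 m and angle between valve_body's own z axis and vertical below 0.08 rad and contact force between the fingers and valve_body below 0.2 N), for 0.2 s.
2. the white spacer lies flat on the body between the posts, let go (horizontal distance between each of valve_body, spacer and seat_top below 0.0045 m and z of valve_body in the frame of seat_top between -0.003 and 0.003 m and angle between each of valve_body, spacer's own z axis and vertical below 0.08 rad and z of spacer in the frame of seat_top between 0.027 and 0.033 m and contact force between the fingers and spacer below 0.2 N), for 0.2 s.
3. the steel disc lies flat on the spacer, hub up, let go (horizontal distance between each of valve_body, spacer, top_disc and seat_top below 0.0045 m and z of valve_body in the frame of seat_top between -0.003 and 0.003 m and angle between each of valve_body, spacer, top_disc's own z axis and vertical below 0.08 rad and z of spacer in the frame of seat_top between 0.027 and 0.033 m and z of top_disc in the frame of seat_top between 0.045 and 0.051 m and contact force between the fingers and top_disc below 0.2 N), for 0.2 s.
4. the disc is pressed down steadily with the seat between 2.5 and 9.5 mm down (horizontal distance between each of valve_body, spacer, top_disc and seat_top below 0.0045 m and z of valve_body in the frame of seat_top between -0.003 and 0.003 m and angle between each of valve_body, spacer, top_disc's own z axis and vertical below 0.08 rad and z of spacer in the frame of seat_top between 0.027 and 0.033 m and z of top_disc in the frame of seat_top between 0.045 and 0.051 m and value of joint seat between 0.0025 and 0.0095 m and contact force between nest and valve_body between 7 and 22 N and contact force between the fingers and top_disc above 3 N and velocity of joint seat between -0.01 and 0.01 m/s and linear speed of each of valve_body, spacer, top_disc below 0.02 m/s), for 1 s.
At the end, for the whole second after the job is handed in: Body, spacer, disc stacked on the seat, each within 4.5 mm of the centre line, 3 mm of its height and 0.08 rad of level, at rest; fingers press the disc (over 3 N), the seat is held 2.5 to 9.5 mm down and the stack bears on the nest with 7 to 22 N (all of step 4); the arm keeps its last pose, push and grip.
It fails at once if the seat is pushed down to its stop (value of joint seat above 0.0115 m).
It fails at once if a bystander is moved more than 30 mm (distance of any of milk_jug, bucket_lid, door_bolt, brush, mug, screwdriver from where it was at the start of the episode above 0.03 m).
It also fails if it takes over 72 s, if anything falls off the work surface, if the arm or the gripper's body presses on something with over 40 N, if the wrist force passes 120 N, or if a joint passes its speed limit or range.

## Robot

A 6-joint arm with a two-finger parallel gripper is mounted at the origin on the work surface. World frame = base frame: x ahead of the robot, y to its left, z up, the work surface at z = 0. Lengths are in m, angles in rad, forces in N, time in s.
With the tool pointing down it reaches from about 0.275 to 0.75 m from the base axis. Payload 10.2 kg.
Tool frame: the origin (TCP) lies midway between the tips of the shut fingers; the grasp point (between the pads) lies 19 mm behind it (env.hold_point_z is the distance from the TCP to the grasp point, in m); x points along the fingers, z is the direction in which the jaws open and shut, and the axes are right-handed (so a half turn about x gives the same grasp; the last joint's range is limited). The gripper opens to 85 mm and grips with 20 to 120 N. Pads are 22 mm wide; open, the fingers measure 114 mm over their backs; the gripper's body (76 mm by 85 mm) begins 54 mm behind the grasp point. The pads swing forward as they close: fully open they stand 13 mm farther back than shut.
Start: joints at [0.905, 0.313, 1.498, -0, 1.331, -0.223], TCP at [0.225, 0.474, 0.231] pointing down, gripper open.
Joint ranges: [-2.94, 2.94], [-0.97, 2.17], [0.19, 2.56], [-1.23, 4.37], [0.02, 3.11], [-2.88, 2.88]. Speed limits (rad/s): [2.39, 2.39, 3.01, 3.14, 3.14, 3.14].

## Interface

Orientations are given as a unit quaternion [x, y, z, w].
In Python, from bench import env, kinematics, monitor, eyes, job gives the robot as it stands. The module is installed in compiled form; this text tells all that it offers. Calls block until the motion is done:
- env.reach(position, orientation): joint-space move of the TCP to a pose.
- env.movel(position, velocity=0.15, frame=None, guard=None): straight line of the TCP; frame=None keeps the orientation; velocity is the mean speed in m/s. With guard (N) it stops when the force on the tool has changed by that much, and returns True; else False.
- env.set_joints(angles): joint-space move.
- env.release() and env.close_gripper(effort=None): open the fingers fully, or close them until they stop; effort is the grip in N (None keeps the last).
- env.hold(seconds).
- kinematics.ik(position, orientation): joint angles nearest the present ones, or None.
- monitor.sense(): the state.
- eyes.grab_frame(name): name is "side" or "top"; returns a dict with "frame" (480x640x3 uint8, red, green, blue), "mtx" (3x3 intrinsics, pixels), "view" (4x4, takes a point from world to camera coordinates). Camera axes: x right, y down, z forward; pixel columns grow to the right and rows downward; lengths in m; the calibration is good to about 2 mm. A picture is of the moment at which its call begins. There is no depth.
A pose or a line that the arm cannot do raises env.MotionError and nothing moves.
- job.hand_in(): hands the job in, once; it reports no verdict.
The state is a dict: "clock": time; "joints": joint angles; "qvel": joint speeds; "joint_efforts": joint torques, N m; "position": TCP position; "ee_rot": TCP orientation; "contact_force": force on the tool from outside, world axes, zero at the start; "ft_torque": the same for the moment, N m; "finger_gap": opening from 0.0 (shut) to 1.0 (fully open).
Only numpy, scipy, OpenCV 4.12 (cv2) and the standard library are available. Lean on these libraries where they do the work, as an engineer would, in place of code of your own. Each camera call takes 0.05 s, during which the arm holds its last target. There are 200 camera calls.

## Working session

There is one attempt and no reset: what is moved stays moved. The work goes in short steps, each a Python script; the robot and the scene stay as the last script left them, time stands still between calls to the robot, and variables do not carry over. Pictures are saved under pics/ and viewed, about 8 in all and at most 12, crops included, and the job is handed in when it is done.

```bash
mkdir -p pics
python3 - <<'E'
from bench import env,kinematics,monitor,eyes,job
import cv2,numpy as np
s=monitor.sense();print(s['clock'],s['position'],s['ee_rot'],s['contact_force'],env.hold_point_z)
for n in('side','top'):
    d=eyes.grab_frame(n);cv2.imwrite(f'pics/{n}0.png',d['frame'][:,:,::-1]);np.savez(f'{n}0.npz',**d)
    print(n,d['mtx'].round(1).tolist(),d['view'].round(3).tolist())
E
```

```text
0.0 [0.224797   0.47414838 0.23072274] [-0.37816426  0.59803017  0.37783591  0.59715302] [ 0.75342657 -0.24975699  0.11391601] 0.0187
side [[549.5, 0.0, 323.8], [0.0, 549.5, 237.2], [0.0, 0.0, 1.0]] [[0.994, -0.111, 0.014, -0.52], [-0.052, -0.565, -0.824, 0.066], [0.1, 0.818, -0.567, 1.549], [0.0, 0.0, 0.0, 1.0]]
top [[588.4, 0.0, 321.2], [0.0, 588.4, 243.8], [0.0, 0.0, 1.0]] [[-0.029, -0.999, -0.015, 0.018], [-0.997, 0.03, -0.067, 0.522], [0.068, 0.013, -0.998, 1.556], [0.0, 0.0, 0.0, 1.0]]
```

View pics/side0.png

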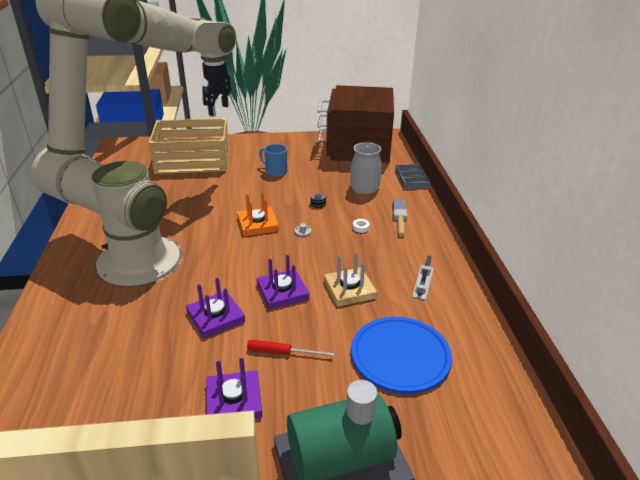

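View pics/top0.png

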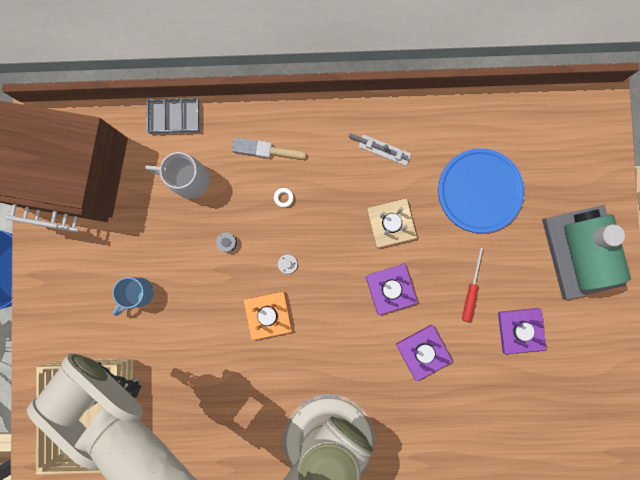

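Candidates, top-view pixels: oak nest (392,222); lookalikes are orange (268,316) and purple (391,289), (424,353), (523,331). Only the pale oak one fits. The parts are the body (226,242), spacer (284,198) and disc with hub (288,264). I'll confirm these in one enlarged crop and segment them.

```bash
cat > h.py <<'E'
import cv2,numpy as np
def ray(d,uv):
    V=d['view'];R,t=V[:3,:3],V[:3,3]
    r=R.T@np.linalg.inv(d['mtx'])@np.array([uv[0],uv[1],1.]);return -R.T@t,r
def onplane(d,uv,z):
    c,r=ray(d,uv);return (c+r*(z-c[2])/r[2])
def proj(d,p):
    q=d['mtx']@(d['view'][:3,:3]@np.asarray(p,float)+d['view'][:3,3]);return q[:2]/q[2]
E
python3 - <<'E'
import cv2,numpy as np
from h import *
D={n:dict(np.load(n+'0.npz')) for n in('side','top')}
C={'top':dict(nest=(392,222),body=(226,242),spacer=(284,198),disc=(288,264)),'side':dict(nest=(349,280),body=(318,200),spacer=(361,226),disc=(303,230))}
rows=[]
for n in('top','side'):
    f=D[n]['frame'];hsv=cv2.cvtColor(f,cv2.COLOR_RGB2HSV);row=[]
    for k,(u,v) in C[n].items():
        w=32 if k=='nest' else 20
        c=f[v-w:v+w,u-w:u+w,::-1];row.append(cv2.resize(c,(200,200),interpolation=cv2.INTER_CUBIC))
        S=hsv[v-w:v+w,u-w:u+w].astype(int)
        masks={'lowsat':(S[...,1]<70)} if k!='nest' else {'white':(S[...,1]<40)&(S[...,2]>190),'oak':(S[...,2]>190)&(S[...,1]>50)&(S[...,0]>13)}
        for mn,m in masks.items():
            nn,l,st,ce=cv2.connectedComponentsWithStats(m.astype(np.uint8))
            i=1+np.argmax(st[1:,4]);b=st[i];cnt=cv2.findNonZero((l==i).astype(np.uint8))
            print(n,k,mn,'bbox',b[0]+u-w,b[1]+v-w,b[2:5],'cen',ce[i]+[u-w,v-w],'rect',[np.round(x,1) for x in cv2.minAreaRect(cnt)])
    rows.append(np.hstack(row))
cv2.imwrite('pics/crop.png',np.vstack(rows))
E
```

```text
top nest white bbox 384 214 [ 17  17 220] cen [392.41818182 222.1       ] rect [array([32., 32.]), array([16., 16.]), np.float64(90.0)]
top nest oak bbox 367 198 [  50   49 1000] cen [387.567 221.686] rect [array([31.2, 32.4]), array([40.7, 41.5]), np.float64(76.0)]
top body lowsat bbox 216 232 [ 21  21 328] cen [225.68597561 241.90243902] rect [array([20., 20.]), array([19.8, 19.8]), np.float64(45.0)]
top spacer lowsat bbox 273 188 [ 21  20 253] cen [283.06324111 197.20158103] rect [array([19. , 19.5]), array([19., 20.]), np.float64(90.0)]
top disc lowsat bbox 277 254 [ 20  20 309] cen [287.05825243 263.76375405] rect [array([18.5, 19.5]), array([19., 19.]), np.float64(90.0)]
side nest white bbox 347 272 [12 12 99] cen [351.73737374 278.06060606] rect [array([35.5, 29.5]), array([11., 11.]), np.float64(90.0)]
side nest oak bbox 324 272 [ 19  28 211] cen [333.63981043 283.32701422] rect [array([18.7, 36.4]), array([29.1, 11.6]), np.float64(63.4)]
side body lowsat bbox 311 194 [ 15  13 177] cen [317.92090395 199.97175141] rect [array([20., 20.]), array([12., 14.]), np.float64(90.0)]
side spacer lowsat bbox 353 219 [ 17  14 200] cen [360.535 225.33 ] rect [array([20. , 19.5]), array([13., 16.]), np.float64(90.0)]
side disc lowsat bbox 295 223 [ 16  14 169] cen [302.53846154 230.10059172] rect [array([19.5, 19.5]), array([13., 15.]), np.float64(90.0)]
```

View pics/crop.png

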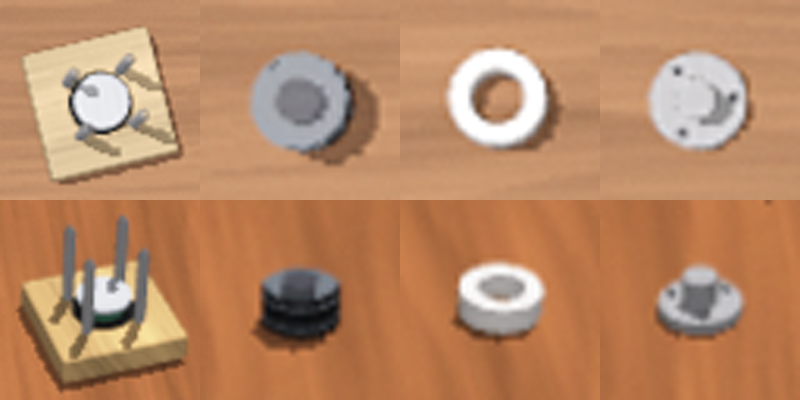

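```bash
cat >> h.py <<'E'
from scipy.spatial.transform import Rotation as Ro
def quat(yaw):  # tool x down, jaw axis z horizontal at yaw
    z=np.array([np.cos(yaw),np.sin(yaw),0]);x=np.array([0,0,-1.]);return Ro.from_matrix(np.c_[x,np.cross(z,x),z]).as_quat()
E
python3 - <<'E'
from h import *
from bench import env,kinematics,monitor,eyes
D={n:dict(np.load(n+'0.npz')) for n in('side','top')}
T,S=D['top'],D['side']
print('cam',ray(T,(0,0))[0],ray(S,(0,0))[0])
P=dict(body=((225.6,241.8),.03),spacer=((283.2,197.4),.018),disc=((286.8,263.6),.008),seat=((392.2,222),.04),block=((391.2,222.4),.024))
X={k:onplane(T,uv,z) for k,(uv,z) in P.items()}
for k in X:print(k,X[k].round(4),'r',np.hypot(*X[k][:2]).round(3),'side px',proj(S,X[k]).round(1))
a=onplane(T,(391,222),.024);b=onplane(T,(391+20*np.cos(np.radians(76)),222+20*np.sin(np.radians(76))),.024)
yaw=np.arctan2(*(b-a)[1::-1]);print('yaw deg',np.degrees(yaw))
s=X['seat']
for i in(-1,1):
  for j in(-1,1):
    r=Ro.from_euler('z',yaw).apply([i*.0233,j*.0233,0]);p=s+r;print('post px top/side',proj(T,[p[0],p[1],.1]).round(1),proj(S,[p[0],p[1],.1]).round(1))
for k in('body','spacer','disc','seat'):
  for z in(.002,.2):
    for m in range(4):
      q=kinematics.ik([*X[k][:2],z],quat(yaw+m*np.pi/2));print(k,z,m,None if q is None else np.round(q,2))
E
```

```text
cam [ 0.41523599 -0.01764098  1.58767501] [ 0.36597909 -1.2867221   0.93987016]
body [0.5338 0.2571 0.03  ] r 0.592 side px [318.2 197.1]
spacer [0.6498 0.1017 0.018 ] r 0.658 side px [361.  224.3]
disc [0.4718 0.0972 0.008 ] r 0.482 side px [303.3 230.8]
seat [ 0.5722 -0.1861  0.04  ] r 0.602 side px [350.5 279.1]
block [ 0.5729 -0.1852  0.024 ] r 0.602 side px [350.4 283.6]
yaw deg -168.17806077515667
post px top/side [383.6 212.8] [356.8 253.8]
post px top/side [401.4 208.5] [363.4 264.3]
post px top/side [388.  230.6] [339.8 257. ]
post px top/side [405.9 226.3] [346.  267.7]
body 0.002 0 None
body 0.002 1 [ 0.25  0.72  1.51 -0.    0.91  1.62]
body 0.002 2 [ 0.25  0.72  1.51 -0.    0.91  0.04]
body 0.002 3 [ 0.25  0.72  1.51 -0.    0.91 -1.53]
body 0.2 0 None
body 0.2 1 [ 0.25  0.49  1.33 -0.    1.33  1.62]
body 0.2 2 [ 0.25  0.49  1.33 -0.    1.33  0.04]
body 0.2 3 [ 0.25  0.49  1.33 -0.    1.33 -1.53]
spacer 0.002 0 None
spacer 0.002 1 [-0.02  0.84  1.27 -0.    1.03  1.34]
spacer 0.002 2 [-0.02  0.84  1.27 -0.    1.03 -0.23]
spacer 0.002 3 [-0.02  0.84  1.27 -0.    1.03 -1.8 ]

[... 204 characters left out ...]
0.04  0.55  1.85 -0.    0.74  1.32]
disc 0.002 2 [-0.04  0.55  1.85 -0.    0.74 -0.25]
disc 0.002 3 [-0.04  0.55  1.85 -0.    0.74 -1.82]
disc 0.2 0 None
disc 0.2 1 [-0.04  0.25  1.67 -0.    1.22  1.32]
disc 0.2 2 [-0.04  0.25  1.67 -0.    1.22 -0.25]
disc 0.2 3 [-0.04  0.25  1.67 -0.    1.22 -1.82]
seat 0.002 0 [-0.51  0.74  1.47 -0.    0.93  2.43]
seat 0.002 1 [-0.51  0.74  1.47 -0.    0.93  0.86]
seat 0.002 2 [-0.51  0.74  1.47 -0.    0.93 -0.72]
seat 0.002 3 [-0.51  0.74  1.47 -0.    0.93 -2.29]
seat 0.2 0 [-0.51  0.51  1.3  -0.    1.34  2.43]
seat 0.2 1 [-0.51  0.51  1.3  -0.    1.34  0.86]
seat 0.2 2 [-0.51  0.51  1.3  -0.    1.34 -0.72]
seat 0.2 3 [-0.51  0.51  1.3  -0.    1.34 -2.29]
```

```bash
cat >> h.py <<'E'
from bench import env,kinematics,monitor,eyes,job
YAW=np.radians(-168.18)
QA,QB=quat(YAW+np.pi/2),quat(YAW+np.pi)
def st(t=''):
    s=monitor.sense();print(t,round(s['clock'],2),s['position'].round(4),'F',s['contact_force'].round(2),'gap',round(float(s['finger_gap']),3));return s
def pick(xy,z,effort):
    env.reach([*xy,.12],QA);env.movel([*xy,z],.2)
    env.close_gripper(20);st('sq1');env.release()
    env.reach([*xy,z],QB);env.close_gripper(effort);st('sq2')
    env.movel([*xy,.17],.2);st('up')
E
python3 - <<'E'
from h import *
pick((.5338,.2571),.003,40)
E
```

```text
sq1 2.87 [0.5343 0.2574 0.0042] F [-1.79  0.14  6.46] gap 0.601
sq2 5.12 [0.534  0.2572 0.0033] F [-0.67  0.    3.96] gap 0.594
up 6.11 [0.5332 0.2569 0.1686] F [ 1.24 -0.15 -2.01] gap 0.595
```

Run:
```python
from h import *
env.reach([.5715,-.1858,.17],QB);env.movel([.5715,-.1858,.13],.15);env.hold(.3);s=st()
rows=[]
for n,(u,v) in dict(side=(350,258),top=(392,222)).items():
    d=eyes.grab_frame(n);np.savez(n+'1.npz',**d);w=40
    rows.append(cv2.resize(d['frame'][v-w:v+w,u-w:u+w,::-1],(400,400),interpolation=cv2.INTER_CUBIC))
    p=s['position']
    print(n,'body bottom/top',proj(d,[*p[:2],p[2]-.003]),proj(d,[*p[:2],p[2]+.027]))
cv2.imwrite('pics/hov.png',np.hstack(rows))
```

```text
8.46 [ 0.5718 -0.1859  0.1308] F [ 0.35  0.07 -0.29] gap 0.594
side body bottom/top [351.77981112 251.75429959] [352.30041221 241.9827865 ]
top body bottom/top [395.81895484 218.49916874] [397.18883691 217.14423605]
```

View pics/hov.png

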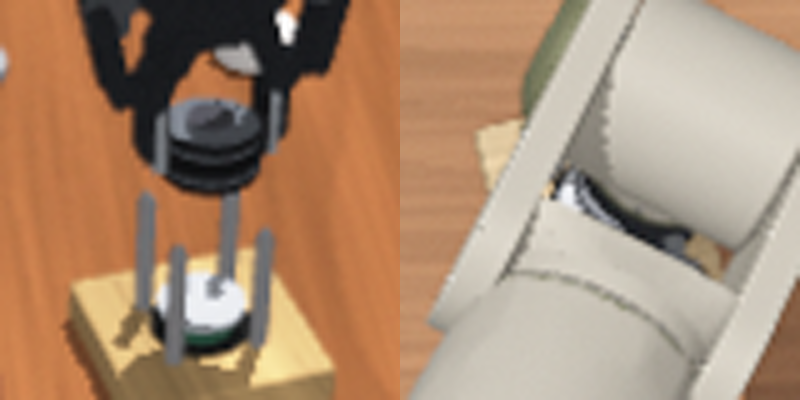

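Run:
```python
from h import *
def sub(n,box):
    d=dict(np.load(n+'.npz'));u0,v0,u1,v1=box;return d,cv2.cvtColor(d['frame'],cv2.COLOR_RGB2HSV)[v0:v1,u0:u1].astype(int)
d,h=sub('side0',(332,244,372,292))
for r in range(6,46,2):print(244+r,' '.join('%3d'%x for x in h[r,:,1]))
d,h=sub('side1',(334,236,370,262))
print()
for r in range(0,26,2):print(236+r,' '.join('%3d'%x for x in h[r,:,1]),'|',' '.join('%3d'%x for x in h[r,:,2]))
d,h=sub('top0',(376,202,412,240))
print()
for r in range(0,38,2):print(202+r,' '.join('%3d'%x for x in h[r,:,1]))
```

```text
250 162 160 163 159 160 160 158 160 158 159 159 160 161 159 160 160 158 160 160 162 162 162 160 160 160 160 160 159 162 162 160 160 161 162 161 160 160 161 162 160
252 161 161 161 161 160 162 160 160 159 161 160 160 158 159 159 157 161 162 161 162 163 161 161 147 137 153 160 161 159 163 160 161 161 161 162 160 160 162 163 160
254 159 157 162 160 159 161 161 160 159 160 162 158 158 159 161 159 159 161 160 161 163 160 134  39   4  62 141 162 162 160 161 160 160 161 162 161 161 160 160 163
256 160 161 160 160 159 156 103  77 129 155 162 161 158 159 158 159 160 161 160 160 160 160  96  14   5   5 133 161 162 160 160 159 159 159 160 163 160 161 163 164
258 159 162 162 160 162 101  14   5   5 127 158 162 159 161 161 161 159 160 159 160 162 161  64   5   5  43 141 158 163 161 160 163 159 161 161 159 161 162 161 160
260 160 160 160 160 161 102  14   7   7 131 162 161 160 160 161 160 161 159 161 162 160 160  68   5   5  43 140 159 160 162 163 163 162 161 160 159 160 160 162 161
262 159 160 161 161 161 100  12   7   9 135 161 162 161 161 159 161 160 162 163 163 160 149  47   5   2  54 142 160 
[... 8115 characters left out ...]
  58   4   2   2   5   5   7   5   6   7   7  12  27 104  89  76  59  16   5  57  86  86  82  78  72  71  73
232  69  69  69  69  69  68  70  66  44   3   6   6   6  39  44  39  33  19  66  92  78  76  75  73  75  73  75  77  78  88  90  88  86  85  87  84
234  70  69  73  72  72  73  73  71  44  18   5  56  82  90  85  83  82  74  72  75  73  73  72  72  71  70  73  71  72  71  72  71  74  76  83  86
236  70  71  73  72  72  72  73  74  74  74  76  79  86  84  83  84  83  85  84  78  70  73  71  71  71  70  72  71  71  70  70  70  71  69  70  72
238  74  74  73  73  72  72  73  72  72  71  71  73  72  72  75  76  87  87  86  86  87  86  80  68  70  70  70  71  72  71  71  70  70  68  70  71
```

Run:
```python
from h import *
x,y=.5710,-.1847
env.movel([x,y,.113],.1);env.hold(.2);st('a')
for z in(.098,.085,.07):
    g=env.movel([x,y,z],.05,guard=8);env.hold(.15);s=st(f'{z} {g}')
    if g:break
```

```text
a 9.07 [ 0.5713 -0.1848  0.1136] F [ 0.09  0.02 -1.44] gap 0.598
0.098 False 9.68 [ 0.5711 -0.1848  0.0982] F [ 0.92  0.27 -1.03] gap 0.594
0.085 False 10.23 [ 0.5711 -0.1848  0.0852] F [ 0.16 -0.25 -0.93] gap 0.595
0.07 False 10.83 [ 0.5711 -0.1848  0.0702] F [-0.4  -0.15 -2.1 ] gap 0.601
```

Run:
```python
from h import *
x,y=.5710,-.1847
g=env.movel([x,y,.048],.08,guard=8);st(g)
g=env.movel([x,y,.0405],.02,guard=3);st(g)
env.release();env.hold(.1);st('rel')
env.movel([x,y,.15],.2);st('up')
pick((.6498,.1017),.002,40)
```

```text
False 11.26 [ 0.5707 -0.1846  0.0473] F [ 0.79 -0.42 -0.73] gap 0.594
True 11.61 [ 0.5713 -0.1849  0.0422] F [0.11 0.29 4.81] gap 0.591
rel 12.15 [ 0.5708 -0.1846  0.0417] F [-1.23  0.44 -0.74] gap 1.001
up 12.84 [ 0.5705 -0.1844  0.1488] F [ 0.8  -0.89  0.11] gap 1.007
sq1 15.79 [0.6504 0.1017 0.0035] F [-1.2   0.34  6.18] gap 0.601
sq2 18.06 [0.6501 0.1017 0.0024] F [-1.4   0.46  2.87] gap 0.585
up 19.05 [0.6492 0.1017 0.1685] F [-1.05  0.43 -0.91] gap 0.581
```

Run:
```python
from h import *
x,y=.5710,-.1847
env.reach([x,y,.17],QB);env.movel([x,y,.125],.15);env.hold(.2);st()
d=eyes.grab_frame('side');u,v=350,258
cv2.imwrite('pics/sp.png',cv2.resize(d['frame'][v-40:v+40,u-40:u+40,::-1],(480,480),interpolation=cv2.INTER_CUBIC))
```

```text
20.84 [ 0.5715 -0.1848  0.1262] F [-0.31 -0.19 -0.14] gap 0.583
```

View pics/sp.png

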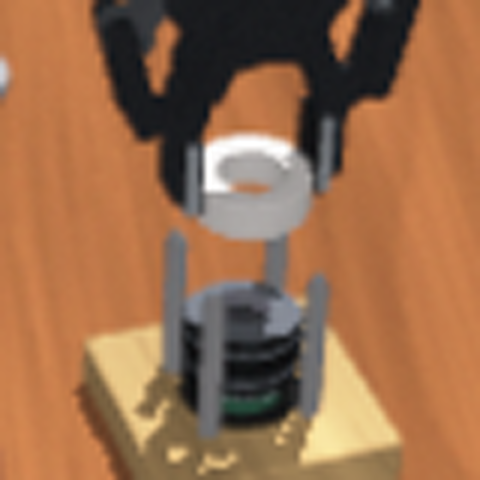

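The body (crop 240,350) stands level on the seat. The spacer (255,190) is held level above it, so I'll insert it.

Run:
```python
from h import *
x,y=.5710,-.1847
for z in(.098,.085,.078):
    g=env.movel([x,y,z],.06,guard=8);st(f'{z} {g}')
    if g:raise SystemExit
g=env.movel([x,y,.0695],.02,guard=3);st(g)
env.release();env.hold(.1);st('rel')
env.movel([x,y,.15],.2);st('up')
pick((.4718,.0972),.011,40)
env.reach([x,y,.17],QB);env.movel([x,y,.135],.15);env.hold(.2);st()
d=eyes.grab_frame('side');u,v=350,258
cv2.imwrite('pics/di.png',cv2.resize(d['frame'][v-40:v+40,u-40:u+40,::-1],(480,480),interpolation=cv2.INTER_CUBIC))
```

```text
0.098 False 21.49 [ 0.5711 -0.1847  0.0979] F [ 0.31 -0.27 -0.21] gap 0.58
0.085 False 21.86 [ 0.5708 -0.1846  0.0846] F [0.85 0.76 0.79] gap 0.581
0.078 False 22.12 [ 0.5708 -0.1846  0.0776] F [ 0.86  0.02 -0.62] gap 0.58
True 22.51 [ 0.5712 -0.1848  0.0711] F [0.66 0.81 3.81] gap 0.583
rel 23.06 [ 0.5708 -0.1846  0.0708] F [ 0.15  0.2  -0.64] gap 0.999
up 23.6 [ 0.5707 -0.1845  0.1494] F [ 0.01 -0.48 -0.42] gap 1.002
sq1 26.67 [0.472  0.0972 0.0114] F [-1.52  0.05  5.44] gap 0.248
sq2 29.32 [0.4718 0.0972 0.0112] F [-0.82  0.98  3.98] gap 0.233
up 30.26 [0.4712 0.0972 0.1689] F [ 0.47  0.15 -0.76] gap 0.238
 31.99 [ 0.5715 -0.1847  0.1362] F [ 0.32  0.18 -2.07] gap 0.233
```

View pics/di.png

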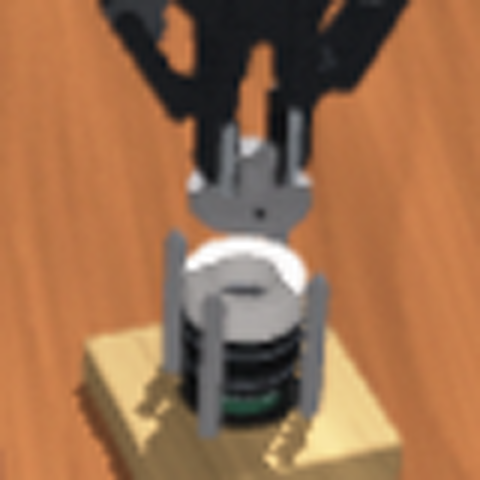

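Run:
```python
from h import *
x,y=.5710,-.1847
for z in(.115,.106):
    g=env.movel([x,y,z],.05,guard=6);st(f'{z} {g}')
    if g:raise SystemExit
g=env.movel([x,y,.0965],.02,guard=3);s=st(g)
if s['position'][2]>.1015:raise SystemExit
env.release();env.hold(.1);st('rel')
env.movel([x,y,.16],.2);env.hold(.1);st('up')
d=eyes.grab_frame('side');u,v=350,258
cv2.imwrite('pics/d2.png',cv2.resize(d['frame'][v-40:v+40,u-40:u+40,::-1],(480,480),interpolation=cv2.INTER_CUBIC))
```

```text
0.115 False 32.59 [ 0.571  -0.1847  0.1149] F [ 0.06  0.17 -0.61] gap 0.236
0.106 False 32.92 [ 0.5708 -0.1846  0.1056] F [ 0.75  1.33 -0.85] gap 0.24
True 33.36 [ 0.571  -0.1847  0.0976] F [-0.41  0.3   2.88] gap 0.235
rel 34.11 [ 0.5707 -0.1846  0.0973] F [-0.77 -0.54  0.22] gap 0.997
up 34.67 [ 0.5705 -0.1844  0.1588] F [-0.55  0.28 -0.93] gap 1.002
```

View pics/d2.png

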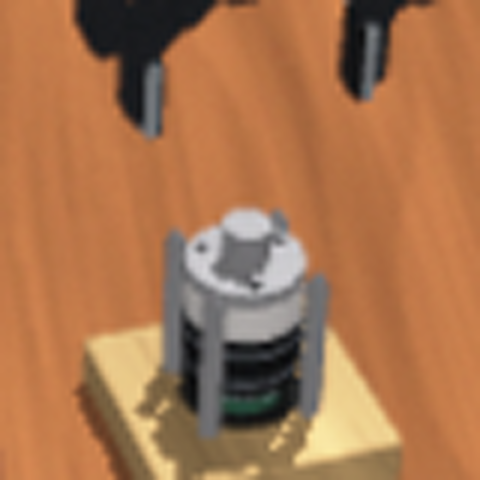

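The stack is level: disc (crop 245,260), hub up (248,222). Now I'll shut the fingers and press in steps.

```bash
cat >> h.py <<'E'
def fz(n=8):
    v=[]
    for _ in range(n): env.hold(.05);s=monitor.sense();v.append([*s['contact_force'],s['position'][2]])
    return np.mean(v,0)
E
python3 - <<'E'
from h import *
x,y=.5710,-.1847
env.close_gripper(40);env.movel([x,y,.122],.15);b=fz();print('base',b.round(2))
g=env.movel([x,y,.109],.01,guard=2.5);s=st(g);z0=s['position'][2]
f=fz();print('contact',(f-b)[:3].round(2),f[3].round(4))
z=z0
for k in range(14):
    if (f-b)[2]>9.8 or z<.1075:break
    z-=.001;env.movel([x,y,z],.01);f=fz(5);print(z.round(4),(f-b)[:3].round(2),f[3].round(4))
st()
E
```

```text
base [-0.08  0.04  0.18  0.12]
True 37.17 [ 0.571  -0.1847  0.1129] F [0.12 0.44 1.99] gap 0.005
contact [ 0.85 -0.06  2.96] 0.1129
0.1119 [-0.23 -0.27  4.68] 0.112
0.1109 [-0.37 -0.04  5.54] 0.1111
0.1099 [-0.45  0.26  6.74] 0.1103
0.1089 [-1.32  0.73  8.06] 0.1095
0.1079 [-1.32  0.7   8.82] 0.1087
0.1069 [-1.6   0.58 10.28] 0.1079
 40.57 [ 0.5712 -0.1848  0.1079] F [-1.27 -0.   10.54] gap -0.0
```

Run:
```python
from h import *
env.movel([.5710,-.1847,.1063],.01);env.hold(1.5);print(fz(10).round(3));st()
d=eyes.grab_frame('side');u,v=350,258
cv2.imwrite('pics/end.png',cv2.resize(d['frame'][v-40:v+40,u-40:u+40,::-1],(480,480),interpolation=cv2.INTER_CUBIC))
```

```text
[-2.302  0.836 11.441  0.107]
 42.82 [ 0.5713 -0.1848  0.1073] F [-1.64  1.1  12.1 ] gap 0.002
```

View pics/end.png

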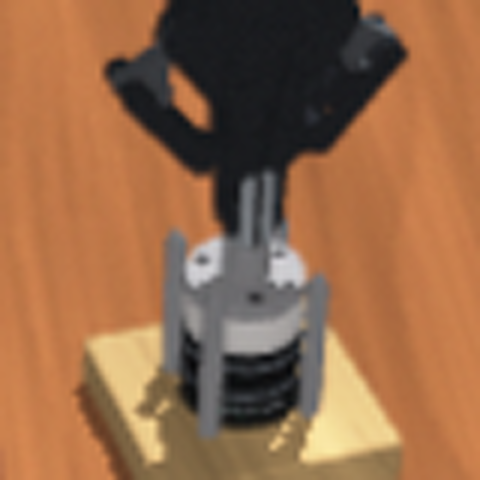

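The shut fingers press on the hub (crop 258,240). The stack is level and has sunk, with the green stem now hidden. The push is steady at about 11.3 N, so I'm handing in.

```bash
python3 -c "
from bench import job
print(job.hand_in())"
```

```text
the job is handed in; nothing more can be done
None
```

The valve is stacked in the oak nest: body, then spacer, then disc with its hub up. Each part was let go once it sat flat. I handed the job in at about 43 s on the clock with the shut fingers still pressing straight down on the hub.

- **Push:** my last check averaged about 11.3 N net downward, with a single reading of about 11.9 N. From the spring data, assuming the parts' nominal weights, that puts the seat about 6 mm down. The fingers moved down 5.6 mm after touching the hub, which agrees. I inferred seat travel this way rather than measuring it.
- **Side force:** a small sideways force of about 2 N showed up while pressing. The last picture showed the stack level between the posts.
- **Position:** my camera estimates of the nest's centre differed by 2–3 mm between the seat and the post tops. I used a point in between, and all three parts went in without jamming.
- **Bystanders:** none were near the arm's path, but I did not check them again by picture at the end.

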